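# Stack up a jack foot in the tacking jig

### The job

Stack up the jack foot ready for tacking: lay the drilled base plate flat in the nest of the yellow jig, stand the steel tube centrally on the plate, lay the round cap disc centrally on the tube, and last set the bright nut flat over the hole of the disc. Leave the rusty nut and the rusty bolt where they lie.

Things in the scene. Friction and masses are not known exactly. Their poses are not given: they have to be found in the camera images.
- jig: fixed yellow jig: plate 108 x 94 x 6 mm with four dark L-shaped corner stops, 8 mm higher than the plate, round a nest of 90 x 76 mm; the stops reach 14 to 18 mm along the nest's sides from its corners, between them the sides are open for fingers. Origin: underside centre; x along the 108 mm side (roughly along world y), z up. Nest centred on the origin, its floor 6 mm above it
- base_plate: bright steel base plate, loose, 80 x 66 x 10 mm, lying flat, with a 10 mm hole near each corner; about 0.45 kg. Origin: centre of the underside; x along the 80 mm side, z up. It goes into the jig's nest with 5 mm of play on every side, either way round; grip it across its 66 mm width. Its long side lies roughly along y at the start
- tube: grey-brown piece of steel tube, loose, standing upright: outer diameter 60 mm, height 70 mm, open bore about 48 mm; about 0.31 kg. Origin: centre of the underside; z up along the tube. To the left of all the work stands a mesh fence, 0.28 m high, at y = 0.45
- cap_disc: light grey round metal disc, loose, lying flat: diameter 64 mm, thickness 8 mm, with an 18 mm hole through its centre; about 0.18 kg. Origin: centre of the underside; z up
- bright_nut: bright grey hexagon nut M16, loose, lying flat: 24 mm across flats, 27 mm across corners, 13 mm high; about 33 g. Origin: centre of the underside, on the hole's axis; z up; two of the flats face along +x and -x of its own frame (roughly world x). In one of its places a vice, 170 mm tall, stands 60 mm to its right: grip it there with the fingers closing along world x
- rusty_nut: rust-brown hexagon nut of the same size and shape as the bright one (24 mm across flats, 13 mm high), same frame; not wanted, stays where it lies. The two nuts may change places
- rusty_bolt: rust-brown hexagon bolt M16, loose, lying on its side, 66 mm long, head 27 mm wide, 24 mm high; not wanted, stays where it lies, at the far left of the work. Origin: middle of its length, on the table; y along the bolt towards its head
Not all that is in view belongs to the job. What is shaped like the bright_nut but green is not meant.

How it is judged:
By the outcome, as a careful person would: the job done as asked, in the order asked, and still so for the second after the job is handed in, with the robot touching nothing.
It also fails if it takes over 112 s, if anything falls off the work surface, if the arm or the gripper's body presses on something with over 40 N, if the wrist force passes 120 N, or if a joint passes its speed limit or range.

### The arm

A 6-joint arm with a two-finger parallel gripper is mounted at the origin on the work surface; the furniture and walls round the work are solid. World frame = base frame: x ahead of the robot, y to its left, z up, the work surface at z = 0. Lengths are in m, angles in rad, forces in N, time in s.
With the tool pointing down it reaches from about 0.375 to 0.975 m from the base axis. Payload 3.8 kg.
Tool frame: the origin (TCP) lies midway between the tips of the shut fingers; the grasp point (between the pads) lies 19 mm behind it; z points along the fingers, y is the line along which they close (so a half turn about z gives the same grasp; the last joint's range is limited). The gripper opens to 88 mm and grips with 3 to 60 N. Pads are 18 mm wide; open, the fingers measure 123 mm over their backs; the gripper's body (75 mm by 187 mm) begins 45 mm behind the grasp point.
Start: joints at [-1.367, 0.264, 1.604, -0, 1.274, -0.037], TCP at [0.161, -0.656, 0.239] pointing down, gripper open.
Joint ranges: [-2.63, 2.63], [-0.94, 2.18], [0.31, 2.57], [-1.31, 4.45], [0, 2.66], [-2.55, 2.55]. Speed limits (rad/s): [2.57, 2.57, 3.14, 3.14, 3.14, 3.14].

### API

Orientations are given as a rotation vector (axis times angle).
In Python, from cell import manip, inverse_kinematics, cams, order gives the robot as it stands. Calls block until the motion is done:
- manip.move_pose(position, orientation): joint-space move of the TCP to a pose.
- manip.move_linear(position, rate=0.15, rot=None): straight line of the TCP; rot=None keeps the orientation; rate is the mean speed in m/s.
- manip.set_joints(angles): joint-space move.
- manip.set_gripper(opening, force=None): finger opening in m; force is the grip in N (None keeps the last); returns when the fingers have stopped.
- manip.dwell(seconds).
- inverse_kinematics(position, orientation): joint angles nearest the present ones, or None.
- manip.state(): the state.
- cams.capture(name): name is "scene" or "top" or "wrist"; returns a dict with "image" (384x512x3 uint8, blue, green, red), "z_map" (384x512 float32, m along the optical axis (not along the pixel's ray), 0 where there is no reading), "intrinsics" (3x3 intrinsics, pixels), "position" and "orientation" of the camera in the world; the wrist camera has in their place "T_tool_cam" (4x4, takes a point from camera to tool coordinates, whose origin is the TCP and whose axes are the flange's). Camera axes: x right, y down, z forward; pixel columns grow to the right and rows downward; lengths in m; the calibration is good to about 2 mm. A picture is of the moment at which its call begins: read the wrist's pose just before it.
A pose or a line that the arm cannot do raises manip.IKError and nothing moves.
- order.close_job(): hands the job in; it is judged then, once.
The state is a dict: "clock": time; "joint_pos": joint angles; "joint_velocities": joint speeds; "tau": joint torques, N m; "tool_pos": TCP position; "tcp_rot": TCP orientation; "contact_force": force on the tool from outside, world axes, zero at the start; "moment": the same for the moment, N m; "gripper_width": finger opening in m; "grasp_force": force on a finger pad.
Only numpy, scipy, OpenCV 4.12 (cv2) and the standard library are available. Lean on these libraries where they do the work, as an engineer would, in place of code of your own. Each camera call takes 0.05 s, during which the arm holds its last target. There are 200 camera calls.

## Working session

There is one attempt and no reset: what is moved stays moved. The work goes in short steps, each a Python script; the robot and the scene stay as the last script left them, time stands still between calls to the robot, and variables do not carry over. Pictures are saved under pics/ and viewed, at most 14 in all, crops included, and the job is handed in when it is done.

```bash
ls; mkdir -p pics
python3 - <<'E'
from cell import manip,cams
import cv2,numpy as np
s=manip.state();print(s['clock'],s['tool_pos'],s['tcp_rot'],s['gripper_width'])
for n in ('scene','top'):
    c=cams.capture(n);cv2.imwrite(f'pics/{n}0.png',c['image']);np.savez(f'{n}0.npz',**c)
    print(n,c['position'],c['orientation'],c['intrinsics'].tolist() if hasattr(c['intrinsics'],'tolist') else c['intrinsics'])
c=cams.capture('wrist');print(c['T_tool_cam'],c['intrinsics'])
E
```

```text
pics
0.0 [ 0.1608122  -0.65484758  0.23740629] [-3.11668208e+00 -3.77091600e-01  3.73474143e-04] 0.08799705802748134
scene [-0.09147786  0.48117761  0.53419967] [-1.30709745  2.06397164 -1.06810027] [[472.33303252637313, 0.0, 258.2494053800454], [0.0, 472.33303252637313, 187.72293567524093], [0.0, 0.0, 1.0]]
top [0.42024161 0.19414386 0.86868446] [-2.16030624  2.16669787 -0.12115165] [[390.4409594378152, 0.0, 256.7841002662868], [0.0, 390.4409594378152, 189.88464918926465], [0.0, 0.0, 1.0]]
[[ 1.69533479e-03 -9.51397759e-01 -3.07960113e-01  8.10055799e-02]
 [ 9.99998478e-01  1.73968126e-03  1.30547275e-04  5.42352104e-04]
 [ 4.11550052e-04 -3.07959865e-01  9.51399260e-01 -1.46825035e-01]
 [ 0.00000000e+00  0.00000000e+00  0.00000000e+00  1.00000000e+00]] [[292.82194633   0.         256.88972083]
 [  0.         292.82194633 199.71785066]
 [  0.           0.           1.        ]]
```

View pics/top0.png

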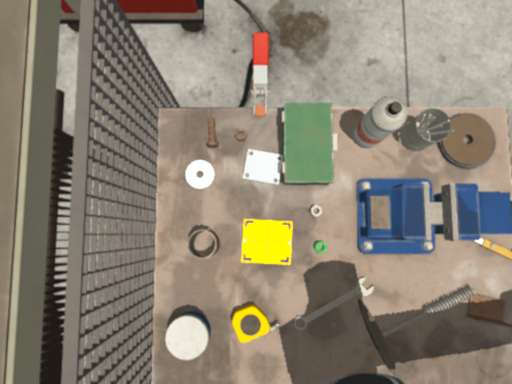

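View pics/scene0.png

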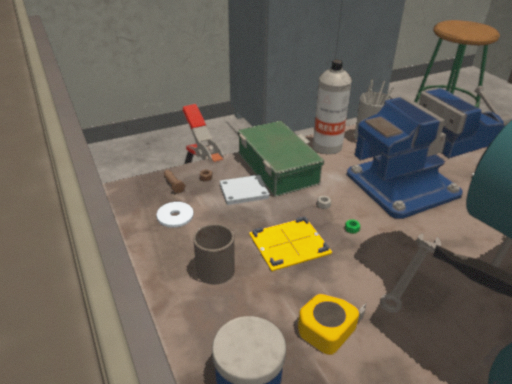

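The top view shows the jig at (267,242), base plate (263,166) beside the green box, disc (200,174), tube (203,241), bright nut (316,211) with the vice to its right, green nut (320,247), rusty nut (241,134) and bolt (212,132). The fence runs along the left.

```bash
cat > h.py <<'E'
import numpy as np,cv2
from scipy.spatial.transform import Rotation as R
from cell import manip,cams,inverse_kinematics
def cap(name):
    s=manip.state();c=dict(cams.capture(name))
    if name=='wrist':
        T=np.eye(4);T[:3,:3]=R.from_rotvec(s['tcp_rot']).as_matrix();T[:3,3]=s['tool_pos']
        T=T@c['T_tool_cam'];c['Rc'],c['pc']=T[:3,:3],T[:3,3]
    else: c['Rc'],c['pc']=R.from_rotvec(c['orientation']).as_matrix(),np.array(c['position'])
    return c
def toplane(c,uv,z):
    uv=np.atleast_2d(uv).astype(float);d=np.c_[uv,np.ones(len(uv))]@np.linalg.inv(c['intrinsics']).T@c['Rc'].T
    return c['pc']+d*((z-c['pc'][2])/d[:,2])[:,None]
def proj(c,p):
    q=c['intrinsics']@(c['Rc'].T@(np.array(p,float)-c['pc']));return q[:2]/q[2]
def cloud(c):
    v,u=np.indices(c['z_map'].shape);d=np.stack([u,v,np.ones_like(u)],-1)@np.linalg.inv(c['intrinsics']).T
    return (d*c['z_map'][...,None])@c['Rc'].T+c['pc']
def down(yaw): # tool z down; fingers close along world direction at angle yaw
    y=np.array([np.cos(yaw),np.sin(yaw),0]);z=np.array([0,0,-1.]);return R.from_matrix(np.c_[np.cross(y,z),y,z]).as_rotvec()
def blobs(mask,amin):
    cs,_=cv2.findContours(mask.astype(np.uint8),cv2.RETR_EXTERNAL,cv2.CHAIN_APPROX_NONE)
    return [k for k in cs if cv2.contourArea(k)>amin]
E
python3 - <<'E'
from h import *
c=cap('top');P=cloud(c);im=c['image'];hsv=cv2.cvtColor(im,cv2.COLOR_BGR2HSV)
for n,(u,v) in dict(jig=(267,236),plate=(263,166),disc=(192,174),tubewall=(190,241),nut=(316,207),green=(320,243),rnut=(237,134),bolt=(212,132),box=(305,140),boxedge=(285,165),vice=(380,215),table=(220,205),bolthead=(212,143),vicejaw=(370,185)).items():
    print(n,P[v,u].round(3),hsv[v,u])
print(down(np.pi/2),down(0))
E
```

```text
jig [0.416 0.172 0.003] [ 29 243 254]
plate [0.57  0.18  0.011] [ 80   3 252]
disc [0.553 0.339 0.008] [ 90   1 255]
tubewall [0.406 0.334 0.046] [15 50 82]
nut [0.479 0.063 0.005] [ 21  34 218]
green [ 0.4    0.055 -0.002] [ 62 116 208]
rnut [0.644 0.238 0.009] [ 13  93 143]
bolt [0.647 0.294 0.016] [ 14  97 137]
box [0.618 0.092 0.059] [ 52  67 149]
boxedge [0.564 0.135 0.058] [ 39  38 173]
vice [ 0.454 -0.033  0.148] [ 17  62 151]
table [0.484 0.276 0.001] [ 14  58 189]
bolthead [0.62  0.293 0.024] [ 13 104 159]
vicejaw [ 0.527 -0.056  0.013] [109  48 149]
[9.61835347e-17 3.14159265e+00 0.00000000e+00] [2.22144147 2.22144147 0.        ]
```

Heights agree with the given sizes, so the camera frames are right. Next is a wrist overview at closer range.

Run:
```python
from h import *
for yaw in (0,np.pi):
    print(yaw,[None if (q:=inverse_kinematics(p,down(yaw))) is None else np.round(q[[0,5]] if hasattr(q,'shape') else q,2) for p in ([.48,.17,.22],[.41,.31,.03],[.55,.325,.003],[.47,.063,.003],[.40,.17,.1],[.40,.17,.2])])
manip.move_pose([.48,.17,.22],down(np.pi))
c=cap('wrist');cv2.imwrite('pics/w1.png',c['image']);s=manip.state();print(s['clock'],s['tool_pos'])
np.savez('w1.npz',**c)
```

```text
0 [array([0.29, 0.29]), array([0.6, 0.6]), array([0.49, 0.49]), array([0.08, 0.08]), array([0.34, 0.34]), array([0.34, 0.34])]
3.141592653589793 [None, array([ 0.6 , -2.54]), None, None, None, None]Traceback (most recent call last):
  File "<stdin>", line 4, in <module>
cell.IKError: the arm cannot take that pose within its joint ranges
```

Run:
```python
from h import *
manip.move_pose([.48,.20,.22],down(0))
c=cap('wrist');cv2.imwrite('pics/w1.png',c['image']);s=manip.state();print(s['clock'],s['tool_pos'],s['contact_force'])
np.savez('w1.npz',**c)
```

```text
3.4417 [0.48033078 0.19944965 0.21999422] [-0.82122627 -0.22139163 -0.36418484]
```

View pics/w1.png

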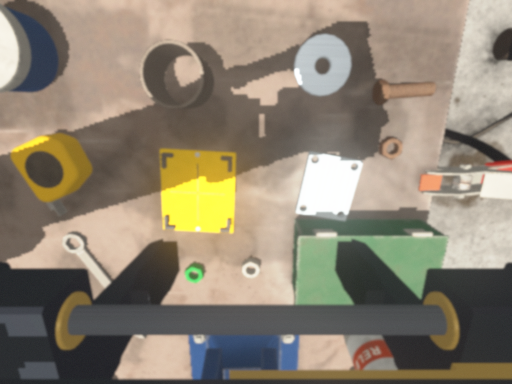

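The wrist view shows everything: jig (198,191), plate (331,185), tube rim (173,73), disc (322,64), bright nut (251,269), green nut (194,273), rusty nut (391,147). Next I measure them by colour masks.

```bash
cat >> h.py <<'E'
def near(c,mask,uv,z,amin=30):
    "contour nearest uv, cast on plane z; returns minAreaRect, enclosing-circle, moments centre"
    ks=blobs(mask,amin);k=max(ks,key=lambda k:cv2.pointPolygonTest(k,tuple(map(float,uv)),True))
    p=toplane(c,cv2.convexHull(k)[:,0],z)[:,:2].astype(np.float32)*1000
    m=cv2.moments(p.reshape(-1,1,2));return cv2.minAreaRect(p),cv2.minEnclosingCircle(p),(m['m10']/m['m00'],m['m01']/m['m00'])
def masks(c):
    h,s,v=cv2.split(cv2.cvtColor(cv2.GaussianBlur(c['image'],(3,3),0),cv2.COLOR_BGR2HSV))
    return dict(yellow=(h>22)&(h<36)&(s>150)&(v>100),bright=(s<45)&(v>140),hsv=(h,s,v))
E
python3 - <<'E'
from h import *
c=dict(np.load('w1.npz'));m=masks(c);P=cloud(c);h,s,v=m['hsv']
for n,uv in dict(disc=(305,64),plate=(331,185),nut=(245,266),shadow=(260,90),lit=(280,180)).items(): print(n,h[uv[1],uv[0]],s[uv[1],uv[0]],v[uv[1],uv[0]],P[uv[1],uv[0]].round(3))
f=lambda r:[np.round(x,1).tolist() if not isinstance(x,float) else round(x,1) for x in (*r[0],*r[1],r[2])]
print('jig',f(near(c,m['yellow'],(198,191),.006)))
print('plate',f(near(c,m['bright'],(331,185),.010)))
print('disc',f(near(c,(s<60)&(v>110),(305,64),.008)))
print('nut',f(near(c,m['bright'],(251,269),.013)))
# tube rim: points at the height of rim
t=(P[...,2]>.06)&(P[...,2]<.08)&(P[...,1]>.24)&(P[...,1]<.38)&(P[...,0]<.5)&(P[...,0]>.34)
print('tube',t.sum(),f(near(c,t,(173,73),.07)))
E
```

```text
disc 99 13 202 [0.535 0.323 0.01 ]
plate 60 1 255 [0.575 0.184 0.011]
nut 21 22 239 [0.465 0.069 0.012]
shadow 15 56 220 [0.485 0.296 0.001]
lit 15 43 196 [0.511 0.188 0.001]
jig [[405.7, 171.9], [106.2, 94.3], 86.4, [410.4, 172.5], 66.1, [406.0, 171.0]]
plate [[578.2, 180.7], [165.2, 111.8], 18.6, [584.8, 168.5], 86.8, [578.0, 172.6]]
disc [[503.4, 193.2], [659.7, 382.8], 0.0, [521.2, 227.1], 348.2, [507.0, 202.7]]
nut [[473.6, 64.4], [28.2, 24.8], 89.1, [472.9, 64.4], 14.3, [473.2, 64.4]]
tube 1062 [[401.7, 305.6], [59.7, 61.1], 52.5, [402.0, 306.0], 30.9, [401.7, 305.8]]
```

Run:
```python
from h import *
c=dict(np.load('w1.npz'));m=masks(c);h,s,v=m['hsv']
f=lambda r:[np.round(x,1).tolist() if not isinstance(x,float) else round(x,1) for x in (*r[0],*r[1],r[2])]
for S in (15,25):
  b=((s<S)&(v>180))
  print('plate',f(near(c,b,(331,185),.010)))
  print('disc',f(near(c,b,(305,64),.008)))
c=cap('top');h,s,v=masks(c)['hsv'];b=(s<15)&(v>180)
print('top plate',f(near(c,b,(263,166),.010)));print('disc',f(near(c,b,(192,174),.008)))
print('jig',f(near(c,masks(c)['yellow'],(267,242),.006)))
```

```text
plate [[571.4, 180.4], [82.8, 69.0], 79.9, [571.6, 179.8], 51.1, [571.1, 181.7]]
disc [[554.4, 321.7], [60.1, 59.4], 65.9, [553.7, 321.3], 31.2, [554.2, 321.6]]
plate [[571.2, 180.3], [83.5, 71.0], 80.0, [570.9, 180.5], 52.0, [570.9, 181.7]]
disc [[554.4, 321.7], [60.1, 59.4], 65.9, [553.5, 321.2], 31.5, [554.1, 321.6]]
top plate [[532.3, 29.5], [39.9, 62.9], 19.6, [524.3, 27.2], 33.0, [530.7, 28.2]]
disc [[432.2, 306.3], [40.9, 62.7], 18.2, [423.7, 303.8], 33.1, [430.3, 305.9]]
jig [[404.6, 170.9], [105.4, 96.0], 85.3, [403.8, 171.9], 69.3, [397.4, 160.2]]
```

```bash
cat >> h.py <<'E'
def info(t):
    s=manip.state();print(t,round(s['clock'],1),np.round(s['tool_pos'],4),'w',round(s['gripper_width'],4),'g',round(s['grasp_force'],1),'F',np.round(s['contact_force'],1))
def pick(x,y,z,yaw,op,force,up=.2,hover=.12):
    manip.set_gripper(op,force)
    manip.move_pose([x,y,hover],down(yaw))
    manip.move_linear([x,y,z+.03],.15);manip.move_linear([x,y,z],.05)
    manip.set_gripper(0.0,force);info('gripped')
    manip.move_linear([x,y,z+.03],.08);manip.move_linear([x,y,up],.2);info('lifted')
def lower(x,y,z,step=.001,down_max=.004,F=6):
    "from just above, step down until contact"
    f0=manip.state()['contact_force'][2];zz=z+.002
    manip.move_linear([x,y,zz],.04)
    while zz>z-down_max and manip.state()['contact_force'][2]-f0<F:
        zz-=step;manip.move_linear([x,y,zz],.02)
    info('down')
E
python3 - <<'E'
from h import *
c=cap('top');P=cloud(c);b=(P[...,0]>.52)&(P[...,0]<.72)&(P[...,1]>.03)&(P[...,1]<.15)&(P[...,2]>.03)
print('box z',np.percentile(P[b][:,2],[50,95,99,100]),'ymax',P[b][:,1].max())
yaw=np.deg2rad(-10);o=.005*np.array([-np.sin(yaw),np.cos(yaw)])
x,y=np.array([.5712,.1804])+o
pick(x,y,.004,yaw,.086,45)
E
```

```text
box z [0.05691357 0.05902881 0.05955547 0.57758307] ymax 0.1468843432349385
gripped 6.3 [0.5717 0.1855 0.0043] w 0.065 g 45.0 F [-2.4  1.   3.9]
lifted 7.8 [0.5707 0.1848 0.198 ] w 0.0646 g 45.0 F [-0.2 -0.3 -5.8]
```

Run:
```python
from h import *
yaw=np.deg2rad(-4);o=.005*np.array([-np.sin(yaw),np.cos(yaw)])
x,y=np.array([.4055,.1717])+o
manip.move_pose([x,y,.10],down(yaw));manip.move_linear([x,y,.03],.12);info('above')
lower(x,y,.010)
manip.set_gripper(.080);info('open');manip.move_linear([x,y,.06],.12)
manip.move_pose([.42,.14,.20],down(0));c=cap('wrist');np.savez('w2.npz',**c)
cv2.imwrite('pics/w2.png',c['image']);h,s,v=masks(c)['hsv']
r=near(c,(s<20)&(v>170),proj(c,[.405,.172,.016]),.016);print(r)
r=near(c,masks(c)['yellow'],proj(c,[.405,.130,.006]),.006);print(r)
info('end')
```

```text
above 9.4 [0.4072 0.177  0.0307] w 0.0652 g 45.0 F [ 0.5  0.3 -5.8]
down 10.0 [0.4076 0.1775 0.013 ] w 0.0651 g 45.0 F [1.1 3.2 2.4]
open 10.4 [0.4053 0.1763 0.0116] w 0.0801 g 0.0 F [ 0.7 -1.  -0.4]
(((408.1831970214844, 169.3249053955078), (73.14378356933594, 64.47881317138672), 86.78997802734375), ((407.5939636230469, 164.1063690185547), 43.9913215637207), (413.46037420626925, 160.94435070540237))
(((418.6192321777344, 122.53082275390625), (5.766763210296631, 23.317880630493164), 85.51549530029297), ((418.6268310546875, 122.62826538085938), 11.867034912109375), (418.8981974612455, 122.61347922874113))
end 11.6 [0.4185 0.1397 0.1977] w 0.0799 g 0.0 F [-0.5  0.  -0.4]
```

View pics/w2.png

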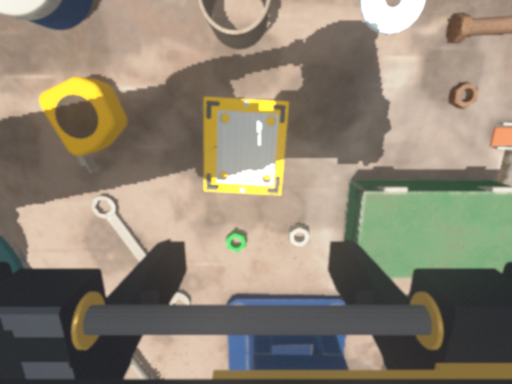

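The plate looks to be inside the four stops at (247,145). I'll check that it lies flat and where its centre is.

Run:
```python
from h import *
manip.dwell(.3);info('')
c=cap('wrist');P=cloud(c)
b=(abs(P[...,0]-.406)<.026)&(abs(P[...,1]-.171)<.034)&(P[...,2]<.04)
q=P[b];A=np.c_[q[:,:2]-q[:,:2].mean(0),np.ones(len(q))];print('plane',np.linalg.lstsq(A,q[:,2],rcond=None)[0],len(q))
h,s,v=masks(c)['hsv'];h=h.astype(int)
m=((s<60)).astype(np.uint8);m=cv2.morphologyEx(m,cv2.MORPH_OPEN,np.ones((5,5)));
r=near(c,m,proj(c,[.405,.172,.016]),.016);print(r)
print('jigyellow hull',cv2.minAreaRect((toplane(c,np.vstack([k[:,0] for k in blobs(masks(c)['yellow'],20) if np.hypot(*(k[:,0].mean(0)-[247,145]))<75]),.006)[:,:2]*1000).astype(np.float32)))
u,w=proj(c,[.405,.172,.016]).astype(int);cv2.imwrite('pics/c2.png',cv2.resize(c['image'][w-60:w+60,u-60:u+60],None,fx=5,fy=5,interpolation=2))
```

```text
11.9 [0.4191 0.14   0.1985] w 0.0799 g 0.0 F [ 0.  -0.1 -0.3]
plane [0.00653888 0.00520732 0.01648252] 2807
(((408.4309387207031, 171.9200439453125), (80.88484954833984, 64.78356170654297), 87.4282455444336), ((404.3863525390625, 170.8848419189453), 46.86225509643555), (408.1733682818723, 171.20460185017382))
jigyellow hull ((405.5011291503906, 172.78646850585938), (89.43898010253906, 106.25645446777344), 0.1636148989200592)
```

View pics/c2.png

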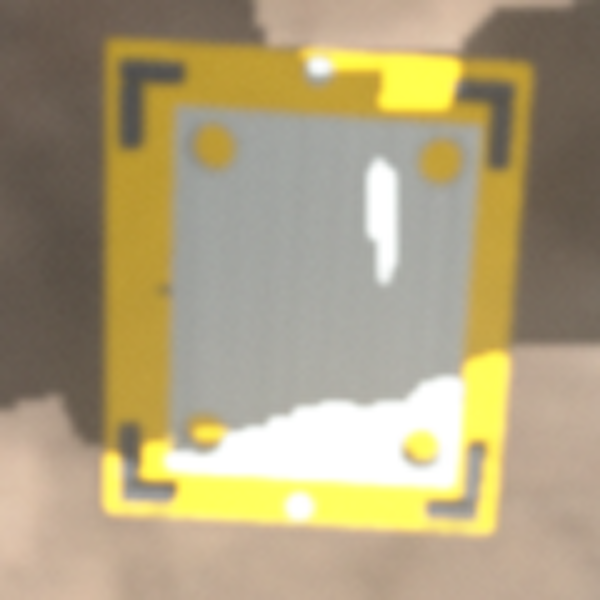

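The plate lies flat (height 16.5 mm, slope about 0.4°) inside all four stops, centred near (0.4085, 0.172). Next is the tube.

Run:
```python
from h import *
yaw=np.deg2rad(-30)
pick(.4017,.3058,.03,yaw,.086,40,up=.15,hover=.17)
x,y=.4085,.172
manip.move_pose([x,y,.15],down(yaw));manip.move_linear([x,y,.056],.12);manip.dwell(.3);info('above')
lower(x,y,.046)
manip.dwell(.2);info('settled');manip.set_gripper(.080);info('open');manip.move_linear([x,y,.17],.15)
manip.move_pose([.43,.14,.25],down(0));manip.dwell(.3);c=cap('wrist');np.savez('w3.npz',**c)
cv2.imwrite('pics/w3.png',c['image']);P=cloud(c)
t=(abs(P[...,2]-.086)<.012)&(np.hypot(P[...,0]-x,P[...,1]-y)<.06)
print('rim',near(c,t,proj(c,[x,y,.086]),.086),np.median(P[t][:,2]));q=P[t];A=np.c_[q[:,:2]-q[:,:2].mean(0),np.ones(len(q))];print(np.linalg.lstsq(A,q[:,2],rcond=None)[0])
info('end')
```

```text
gripped 15.2 [0.4018 0.306  0.0303] w 0.059 g 40.0 F [-0.6  0.8  3.1]
lifted 16.4 [0.4011 0.3054 0.149 ] w 0.0588 g 40.0 F [-0.6 -0.1 -3.1]
above 18.2 [0.409  0.1721 0.0566] w 0.0591 g 40.0 F [ 0.7  0.4 -2.9]
down 19.3 [0.4089 0.1722 0.0462] w 0.0586 g 40.0 F [-3.5 -1.   7.8]
settled 19.5 [0.4089 0.1722 0.0462] w 0.0589 g 40.0 F [-3.2 -1.4  7.5]
open 20.0 [0.4084 0.172  0.0449] w 0.0801 g 0.0 F [-0.   0.3  0.2]
rim (((409.2261962890625, 171.89291381835938), (59.77998352050781, 59.20201110839844), 45.680015563964844), ((409.2554931640625, 171.98826599121094), 30.320327758789062), (409.29918894977015, 171.93086876848048)) 0.08629046326155576
[0.01785191 0.03310654 0.08472978]
end 22.0 [0.4295 0.1401 0.2492] w 0.0801 g 0.0 F [-0.7  1.  -0. ]
```

View pics/w3.png

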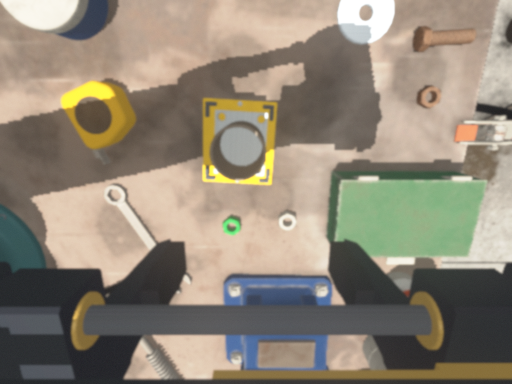

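The tube stands upright on the plate with its rim at z = 86 mm and centre (0.4093, 0.1719). Next is the disc.

Run:
```python
from h import *
c=dict(np.load('w3.npz'));h,s,v=masks(c)['hsv']
# disc re-measured here
print([near(c,(s<S)&(v>150),proj(c,[.554+.02,.3217,.008]),.008)[:2] for S in (20,30)])
yaw=np.deg2rad(30);x,y=.4093,.1719
pick(.5542,.3217,.003,yaw,.080,30,up=.20,hover=.15)
manip.move_pose([x,y,.16],down(yaw));manip.move_linear([x,y,.098],.12);manip.dwell(.3);info('above')
lower(x,y,.0893)
manip.dwell(.2);info('settled');manip.set_gripper(.078);info('open');manip.move_linear([x,y,.17],.12)
manip.move_pose([.43,.14,.25],down(0));manip.dwell(.3);c=cap('wrist');np.savez('w4.npz',**c)
cv2.imwrite('pics/w4.png',c['image']);P=cloud(c)
t=(abs(P[...,2]-.094)<.012)&(np.hypot(P[...,0]-x,P[...,1]-y)<.06)
print('disc',near(c,t,proj(c,[x+.02,y,.094]),.094));q=P[t&(np.hypot(P[...,0]-x,P[...,1]-y)<.028)];A=np.c_[q[:,:2]-q[:,:2].mean(0),np.ones(len(q))];print(np.linalg.lstsq(A,q[:,2],rcond=None)[0])
info('end')
```

```text
[(((554.8297729492188, 311.82415771484375), (66.06735229492188, 43.87874984741211), 0.07273542135953903), ((554.7899169921875, 321.40399169921875), 33.09767150878906)), (((554.8182373046875, 311.8241271972656), (66.38220977783203, 43.87873840332031), 0.0727255716919899), ((554.4965209960938, 321.5110778808594), 33.65167999267578))]
gripped 25.2 [0.5545 0.3219 0.0034] w 0.0627 g 30.0 F [ 0.7 -0.5  1.7]
lifted 26.8 [0.5532 0.3211 0.1981] w 0.0628 g 30.0 F [ 0.5  0.1 -2.7]
above 28.6 [0.4099 0.1721 0.0988] w 0.0623 g 30.0 F [-0.4 -0.3 -2.3]
down 29.6 [0.4096 0.172  0.0891] w 0.0626 g 30.0 F [-2.8 -0.8  5.2]
settled 29.8 [0.4096 0.172  0.0891] w 0.0625 g 30.0 F [-1.7 -0.7  5.1]
open 30.3 [0.4092 0.1719 0.0881] w 0.0777 g 0.0 F [0.3 0.5 0.7]
disc (((410.0684814453125, 172.26490783691406), (61.983741760253906, 62.6899299621582), 0.20352602005004883), ((410.24212646484375, 172.30567932128906), 31.784360885620117), (410.1814683442726, 172.25360445131167))
[-0.00110264  0.00130961  0.0945501 ]
end 31.9 [0.4292 0.1401 0.2487] w 0.078 g 0.0 F [0.2 0.3 0.1]
```

View pics/w4.png

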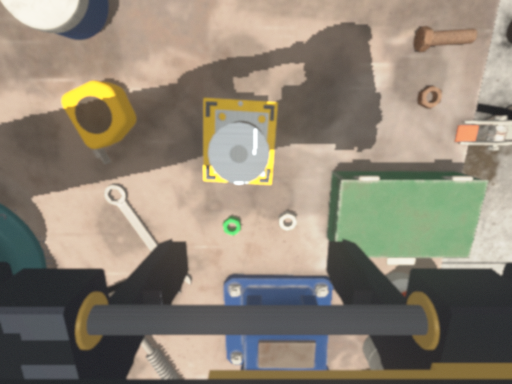

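The disc lies flat and central: z = 94.5 mm, centre (0.4101, 0.1723). Next is the bright nut, with a narrow opening to clear the green nut.

Run:
```python
from h import *
c=dict(np.load('w4.npz'));h,s,v=masks(c)['hsv']
r=near(c,(s<40)&(v>150),(288,221),.013,15);print(r)
n=np.array([.4735,.0644]) if np.hypot(r[1][0][0]-473.5,r[1][0][1]-64.4)>3 else (np.array([.4735,.0644])+np.array(r[0][0])/1000)/2
print(n)
# hole of disc: bright/dark check by depth
P=cloud(c);x,y=.4101,.1723;yaw=np.deg2rad(-1)
t=(P[...,2]<.08)&(np.hypot(P[...,0]-x,P[...,1]-y)<.02);print('hole px',t.sum())
pick(n[0],n[1],.003,yaw,.050,20,up=.22,hover=.2)
manip.move_pose([x,y,.17],down(yaw));manip.move_linear([x,y,.106],.12);manip.dwell(.3);info('above')
lower(x,y,.0973)
manip.dwell(.2);info('settled');manip.set_gripper(.045);info('open');manip.move_linear([x,y,.17],.12)
manip.move_pose([.43,.14,.25],down(0));manip.dwell(.3);c=cap('wrist');np.savez('w5.npz',**c);P=cloud(c)
t=(P[...,2]>.101)&(P[...,2]<.125)&(np.hypot(P[...,0]-x,P[...,1]-y)<.04)
print('nut',t.sum(),near(c,t,proj(c,[x+.01,y,.107]),.107,10))
t=(abs(P[...,2]-.094)<.02)&(np.hypot(P[...,0]-x,P[...,1]-y)<.06);print('disc',near(c,t,proj(c,[x+.02,y,.094]),.094)[:2])
u,w=proj(c,[x,y,.1]).astype(int);cv2.imwrite('pics/c5.png',cv2.resize(c['image'][w-60:w+60,u-60:u+60],None,fx=5,fy=5,interpolation=2))
cv2.imwrite('pics/s5.png',cv2.resize(cap('scene')['image'],(800,600)))
info('end')
```

```text
(((473.4168395996094, 63.96443557739258), (25.32779312133789, 25.90873146057129), 1.4983278512954712), ((472.6849060058594, 64.37745666503906), 13.697830200195312), (472.7270847176923, 64.160391186699))
[0.47345842 0.06418222]
hole px 192
gripped 35.5 [0.4736 0.0642 0.0033] w 0.0232 g 20.0 F [0.3 0.3 1.2]
lifted 37.2 [0.4724 0.0641 0.2184] w 0.0232 g 20.0 F [ 0.7  0.1 -1. ]
above 38.7 [0.4107 0.1725 0.1068] w 0.023 g 20.0 F [ 0.7 -0.2 -0.1]
down 40.1 [0.4107 0.1726 0.0968] w 0.0233 g 20.0 F [-4.  -0.5 11.2]
settled 40.3 [0.4107 0.1726 0.0968] w 0.0235 g 20.0 F [-4.2 -2.2 11.4]
open 40.8 [0.4099 0.1722 0.095 ] w 0.0452 g 0.0 F [ 0.3  0.4 -0.5]
nut 370 (((411.321044921875, 172.1038360595703), (26.69839859008789, 22.863313674926758), 89.71062469482422), ((411.2646179199219, 171.97402954101562), 13.480584144592285), (411.3803498105325, 171.71081995654237))
disc (((410.23046875, 172.01675415039062), (62.731170654296875, 62.52976989746094), 25.660737991333008), ((410.2648010253906, 172.28623962402344), 31.739208221435547))
end 42.4 [0.4293 0.1401 0.249 ] w 0.0452 g 0.0 F [-0.8 -0.4  0.1]
```

View pics/c5.png

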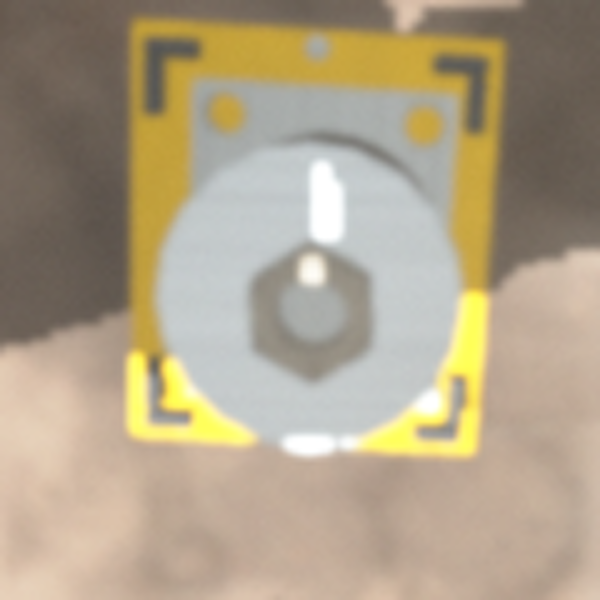

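View pics/s5.png

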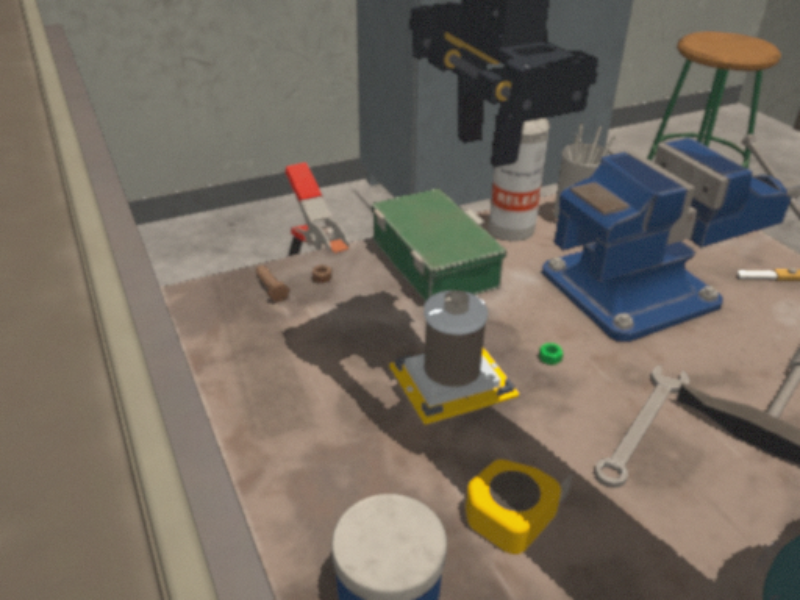

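The close-up shows the nut at (311,312) flat over the disc's hole, within about 1 mm of its centre. The scene view shows the stack upright in the jig at (455,350), with the rusty nut and bolt still in place. I'm handing it in.

```bash
python3 -c "
from cell import order
print(order.close_job())"
```

```text
the job is handed in; nothing more can be done
None
```

The jack foot is stacked in the jig in the order asked (plate, tube, disc, bright nut), the rusty nut and bolt were left alone, and the job was handed in at about 42 s of robot time.

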